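Fit the fume extractor's filter and screw on its ring

TASK

Put the loose filter disk into the tilted mouth of the fume extractor so that it lies flat and fully home, handle outwards, and let go of it; then set the screw ring over it and screw it down clockwise until it comes to its stop. Leave the other things on the bench where they are.

Things in the scene. Friction and masses are not known exactly. Their poses are not given: they have to be found in the camera images.
- extractor: Bench fume extractor, fixed: grey blower box 200 x 200 x 90 mm, origin under its centre; an elbow pipe on top carries a tilted round mouth with an aluminium neck, facing the robot side.
- mouth_center (a point): Centre of the mouth's rim, about 185 mm above the bench. z is the mouth's axis and points out of it, up and towards the robot side, 26 degrees (0.45 rad) off vertical. The neck is 80 mm across outside, its rim chamfered. All parts within 60 mm of the axis other than neck and thread lie at least 26 mm below the rim (along the axis).
- recess_floor (a point): Centre of the flat floor of the recess inside the mouth: 8.5 mm below the rim, recess 69 mm across with a small lead-in chamfer at the rim. It takes the filter disk with 1.5 mm play all round. Same axes as mouth_center.
- thread_ribs (a point): On the mouth's axis, level with the flat tops of the four thread ribs round the neck's outside (4 mm below the rim; 93 mm across; each spans 54 degrees, with gaps of 36 degrees between). The gaps' angle differs each time, is NOT given by this frame and repeats every 90 degrees: find it by feel, turning the ring on the ribs until its lugs drop through the gaps.
- thread_ledge (a point): On the axis, level with the ledge 14 mm below the rim on which the ring's lugs land after dropping 10 mm through the gaps. Turned clockwise from there (seen looking into the mouth) 54 to 71 degrees, the lugs run under the ribs, drawing the ring 5 mm further in, evenly over the last 34 degrees, to a hard stop. At any angle the ring has about 1 mm of axial play.
- filter_center (a point): Filter: steel disk 66 mm across, 8 mm thick, with an upright handle plate in the middle, 26 mm long (its x), 12 mm thick (its y), reaching 44 mm above the underside. This point: on its axis, 22 mm above the underside; z to the handle side. About 90 g, loose, flat on the bench, handle up. Seated home, this point is 13.5 mm outside the rim; any turn about the axis will do.
- ring_center (a point): Screw ring: grey plastic, 106 mm across, 59 mm high in all: skirt 20 mm high, 5 mm flange with a 54 mm opening, four upright ears. This point: on the axis, 29.5 mm above the underside; z to the ears. About 110 g, loose, on the bench, ears up. It is 25.5 mm outside the rim with lugs on the ribs, 15.3 mm with lugs in the gaps, 10.3 mm screwed home.
- ring_ears (a point): On the ring's axis, half-way up its ears (42 mm above the underside, 17 mm above the flange). Ears: at the ring's +x, +y, -x, -y, each 20 mm wide, 6 mm thick, 34 mm high, 66 mm over the outer faces of two opposite ears, which is where it is gripped. Four lugs, 14 mm (20 degrees) wide and 5 mm high, sit inside the skirt's lower edge, under the ears, 2 mm clear of the neck.
- spool: Bystander, not to be disturbed: solder spool, 60 mm across, 58 mm tall. Origin at the centre of its underside.
- glass_piece: Bystander, not to be disturbed: flat piece of blue-grey glass 100 x 70 x 6 mm. Origin at the centre of its underside.
- spray_bottle: Bystander, not to be disturbed: white bottle, 64 mm across, 190 mm tall. Origin at the centre of its underside.
- tray: Bystander, not to be disturbed: white open tray 120 x 160 x 40 mm. Origin at the centre of its underside.
- flux_jar: Bystander, not to be disturbed: closed amber jar, 64 mm across, 75 mm tall. Origin at the centre of its underside.
- screwdriver: Bystander, not to be disturbed: screwdriver lying on the bench. Origin at the centre of its underside.
- marker: Bystander, not to be disturbed: black marker, 18 mm thick, 130 mm long, lying. Origin at the centre of its underside.
Things that resemble listed ones, but are neither listed nor needed, are in the scene too. Of the things like the part that bears ring_center, leave any that is blue or orange; of the rest the larger one is meant.

How it is judged:
By the outcome, as a careful person would: the job done as asked, in the order asked, and still so for the second after the job is handed in, with the robot touching nothing.
It also fails if it takes over 72 s, if anything falls off the work surface, if the arm or the gripper's body presses on something with over 40 N, if the wrist force passes 120 N, or if a joint passes its speed limit or range.

ROBOT

A 7-joint arm with a two-finger parallel gripper is mounted at the origin on the work surface. World frame = base frame: x ahead of the robot, y to its left, z up, the work surface at z = 0. Lengths are in m, angles in rad, forces in N, time in s.
With the tool pointing down it reaches from about 0.4 to 0.85 m from the base axis. Payload 10.4 kg.
Tool frame: the origin (TCP) lies between the finger pads; the fingertips stand 22 mm ahead of it and the grasp point (between the pads) lies 3 mm ahead of it; y points along the fingers, x is the direction in which the jaws open and shut, and the axes are right-handed (so a half turn about y gives the same grasp; the last joint's range is limited). The gripper opens to 85 mm and grips with 20 to 120 N. Pads are 22 mm wide; open, the fingers measure 114 mm over their backs; the gripper's body (76 mm by 85 mm) begins 54 mm behind the grasp point. The pads swing forward as they close: fully open they stand 13 mm farther back than shut.
Start: joints at [1.122, 0.332, -0.065, 1.46, 0.022, 1.35, -0.088], TCP at [0.258, -0.569, 0.253] pointing down, gripper open.
Joint ranges: [-2.6, 2.6], [-0.5, 2.12], [-1.47, 1.34], [0.16, 2.42], [-1.27, 4.41], [0.06, 2.06], [-2.6, 2.6]. Speed limits (rad/s): [2.22, 2.22, 2.79, 2.79, 3.14, 3.14, 3.14].

INTERFACE

Orientations are given as a rotation vector (axis times angle).
In Python, from bench import manip gives the robot as it stands. The module is installed in compiled form; this text tells all that it offers.
- The arm moves only by the tool carry_out, never from a script. Its argument "steps" is a list that holds one entry, the list of rows, each a list of 7 numbers: the shift along the world's x, y, z in mm, then the turn, a rotation vector about the world's x, y, z in rad, then the finger opening in mm, from 0 to 85.4. In form: [[[x, y, z, rx, ry, rz, fingers], ...]]. A call has 1 to 12 rows; each row is the pose to reach, as a shift and turn from the pose commanded when the call began; what a row does not reach only later rows make up. A row lasts 1/10 s, in which the tool goes at most 50 mm and 8.59 degrees, less where a joint would pass 70% of its speed; a pose out of reach is approached as far as the arm can. A call with a gripper value outside its range is refused whole. The fingers move at their own pace and stop on an object; "grip_force" is the grip in N (left out, the last holds). Time passes only in rows, so rows that repeat a pose let the fingers close. It gives the time, the measured TCP pose, the force and the opening at its end, in the units of the state.
- manip.get_state(): the state, without advancing time (a new reading comes with each control period).
- manip.read_camera(name): name is "scene" or "top" or "wrist"; returns (picture, depth): 384x512x3 uint8, blue, green, red; 384x512 float32, m along the optical axis (not along the pixel's ray), 0 where there is no reading.
- manip.camera_model(name): a dict with "K" (3x3 intrinsics, pixels), "dist_coeffs" ([k1, k2, p1, p2, k3] as OpenCV has them; the pictures are not rectified), "T" (4x4, takes a point from camera to world coordinates). Camera axes: x right, y up, looking along -z (the intrinsics and any distortion apply to the point x, -y, -z); pixel columns grow to the right and rows downward; lengths in m; the calibration is good to about 2 mm. A picture is of the moment at which its call begins: read the wrist's pose just before it. camera_model takes no time and is no camera call; for the wrist camera it gives the pose at the moment of the call.
- manip.job_done(): hands the job in, once; it reports no verdict.
The state is a dict: "time_s": time; "qpos": joint angles; "joint_velocities": joint speeds; "tau": joint torques, N m; "ee_pos": TCP position; "eef_rot": TCP orientation; "force": force on the tool from outside, world axes, zero at the start; "wrist_torque": the same for the moment, N m; "opening": opening from 0.0 (shut) to 1.0 (fully open).
Only numpy, scipy, OpenCV 4.12 (cv2) and the standard library are available. Lean on these libraries where they do the work, as an engineer would, in place of code of your own. Each camera call takes 0.05 s, during which the arm holds its last target. There are 200 camera calls.

## Working session

There is one attempt and no reset: what is moved stays moved. The work goes in short steps, Python scripts to look and compute and a tool call to move; the robot and the scene stay as the last step left them, time stands still between calls to the robot, and variables do not carry over. Pictures are saved under pics/ and viewed, about 8 in all and at most 12, crops included, and the job is handed in when it is done.

Besides the shell and the picture viewer there is one more tool, called by a JSON object that holds its "api" and its "payload". carry_out: Moves the arm, as the interface text tells. Its arguments: {"type":"object","properties":{"steps":{"type":"array","items":{"type":"array","items":{"type":"array","items":{"type":"number"}}}},"grip_force":{"type":"number"}},"required":["steps"]}

```bash
mkdir -p pics
cat > h.py <<'E'
import numpy as np, cv2
from bench import manip
from scipy.spatial.transform import Rotation as R
def grab(n):
    m=manip.camera_model(n); p,d=manip.read_camera(n); np.savez(f'{n}.npz',p=p,d=d,K=m['K'],D=m['dist_coeffs'],T=m['T']); return p,d
def load(n): return dict(np.load(f'{n}.npz'))
def cloud(c):
    h,w=c['d'].shape; u,v=np.meshgrid(np.arange(w),np.arange(h))
    uv=np.stack([u,v],-1).reshape(-1,1,2).astype(np.float64)
    n=cv2.undistortPoints(uv,c['K'],np.array(c['D'])).reshape(h,w,2)
    z=c['d']; P=np.stack([n[...,0]*z,-n[...,1]*z,-z,np.ones_like(z)],-1)
    return (P@c['T'].T)[...,:3]
E
python3 - <<'E'
from h import *
for n in('scene','top'):
    p,d=grab(n); cv2.imwrite(f'pics/{n}0.png',cv2.resize(p,None,fx=1.5,fy=1.5,interpolation=cv2.INTER_CUBIC)); print(n,np.round(manip.camera_model(n)['T'],3).tolist(),np.array(manip.camera_model(n)['K']).round(1).tolist())
s=manip.get_state(); print({k:np.round(v,3) for k,v in s.items()})
E
```

```text
scene [[-0.558, -0.469, 0.685, 1.514], [0.83, -0.321, 0.456, 0.661], [0.006, 0.823, 0.569, 0.943], [0.0, 0.0, 0.0, 1.0]] [[374.3, 0.0, 257.4], [0.0, 374.3, 190.0], [0.0, 0.0, 1.0]]
top [[-0.025, 0.994, -0.107, 0.377], [-1.0, -0.024, 0.011, 0.011], [0.008, 0.108, 0.994, 1.425], [0.0, 0.0, 0.0, 1.0]] [[438.6, 0.0, 258.7], [0.0, 438.6, 195.2], [0.0, 0.0, 1.0]]
{'time_s': np.float64(0.1), 'qpos': array([ 1.122,  0.333, -0.065,  1.461,  0.022,  1.35 , -0.089]), 'joint_velocities': array([ 0.   , -0.003,  0.001, -0.003,  0.001, -0.002,  0.   ]), 'tau': array([ 1.0000e-03, -6.2675e+01,  4.9000e-02, -3.9243e+01,  1.6000e-02,
        7.0000e-03,  0.0000e+00]), 'ee_pos': array([ 0.258, -0.569,  0.253]), 'eef_rot': array([-1.38 ,  0.891, -0.889]), 'force': array([-0.472, -0.515, -0.191]), 'wrist_torque': array([ 0.008,  0.024, -0.007]), 'opening': np.float64(0.996)}
```

View pics/top0.png

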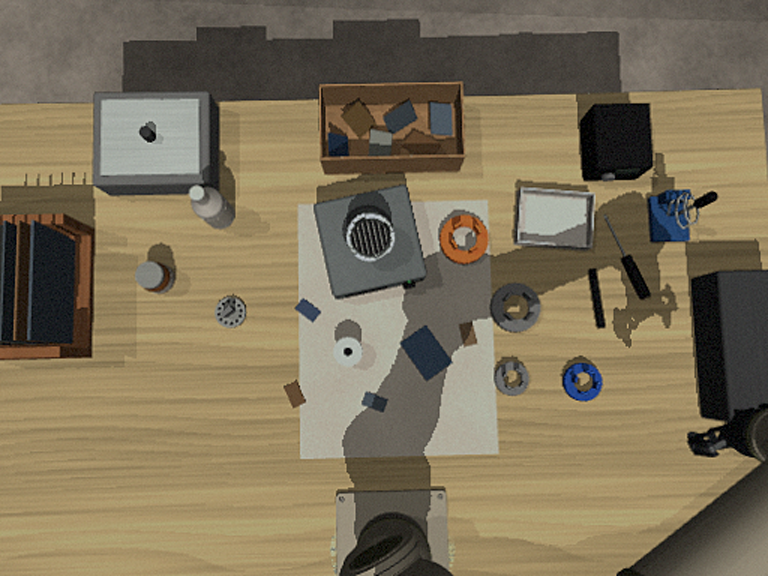

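View pics/scene0.png

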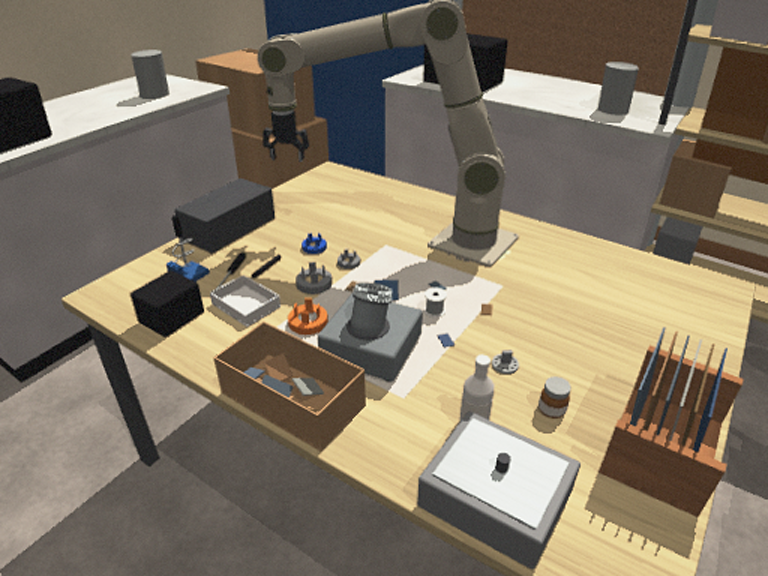

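Top view (×1.5 px): ring candidates are orange (464,238), large grey (515,307), small grey (512,377) and blue (583,381). The large grey one is meant. The only filter is at (231,311), and the mouth is at (370,237). Now measuring these.

Run:
```python
from h import *
c=load('top'); P=cloud(c); p=c['p']
def reg(u,v,r): 
    return P[v-r:v+r+1,u-r:u+r+1].reshape(-1,3)
print('bench',reg(343,250,4).mean(0))
for n,(u,v,r) in dict(filt=(154,207,16),ring=(343,205,24),small=(341,251,18),mouth=(247,157,26)).items():
    Q=reg(u,v,r); print(n,np.histogram(Q[:,2],bins=np.arange(-.01,.22,.01))[0])
    for lo,hi in((.004,.012),(.012,.03),(.03,.05),(.05,.07),(.15,.22)):
        q=Q[(Q[:,2]>lo)&(Q[:,2]<hi)]
        if len(q)>4:
            (cx,cy),rr=cv2.minEnclosingCircle((q[:,:2]*1000).astype(np.float32)); print(lo,hi,len(q),q.mean(0).round(4),'circ',round(cx,1),round(cy,1),round(rr,1))
imgs=[cv2.resize(p[v-32:v+32,u-32:u+32],(380,380),interpolation=cv2.INTER_CUBIC) for u,v in((154,207),(343,205))]
u,v=247,157
imgs=[cv2.resize(p[v-28:v+28,u-28:u+28],(260,260),interpolation=cv2.INTER_CUBIC) if 0 else i for i in imgs]
cv2.imwrite('pics/crop1.png',np.hstack(imgs))
```

```text
bench [ 0.34669855 -0.27059836  0.00623154]
filt [403 576  58   9   9  29   0   0   0   0   0   0   0   0   0   0   0   0
   0   0   0   0]
0.004 0.012 286 [0.4993 0.3382 0.0073] circ 500.1 334.1 67.6
0.012 0.03 31 [0.4934 0.3321 0.0167] circ 495.1 331.8 31.2
0.03 0.05 38 [0.4963 0.3358 0.0423] circ 495.7 335.8 12.7
ring [1030  711   73  487   19   16   42   12    0    0    0    0    0    0
    0    0    0    0    0    0    0    0]
0.004 0.012 110 [ 0.4846 -0.2725  0.0058] circ 493.5 -279.7 93.8
0.012 0.03 557 [ 0.4906 -0.2724  0.0238] circ 491.3 -274.5 52.8
0.03 0.05 35 [ 0.4903 -0.275   0.0385] circ 485.9 -273.3 46.4
0.05 0.07 54 [ 0.4893 -0.2758  0.0575] circ 490.6 -273.9 33.6
small [639 429 240  29  21   8   0   0   0   0   0   0   0   0   0   0   0   0
   0   0   0   0]
0.004 0.012 100 [ 0.3436 -0.2605  0.0068] circ 346.1 -264.0 76.6
0.012 0.03 249 [ 0.3404 -0.2592  0.0166] circ 340.9 -260.7 35.7
0.03 0.05 29 [ 0.3398 -0.2613  0.0377] circ 341.0 -261.0 22.6
mouth [  11    6    0    0    0    0    0    0    1 1098  797    4    3   18
   14   26   67  190  270  199   82    5]
0.15 0.22 813 [0.6238 0.0306 0.1756] circ 624.4 31.0 48.2
```

View pics/crop1.png

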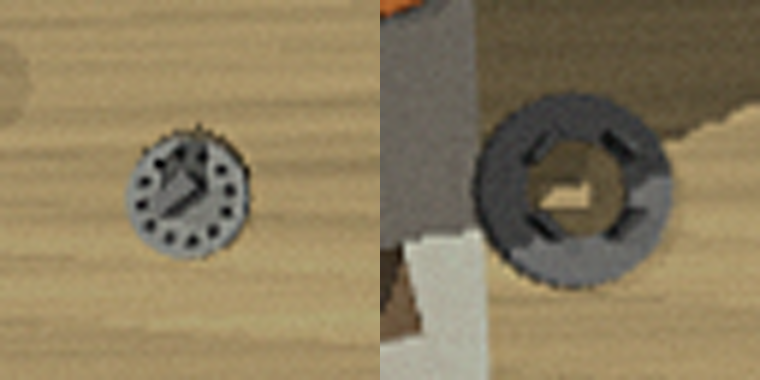

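Run:
```python
from h import *
c=load('top'); P=cloud(c)
Q=P[120:200,200:295].reshape(-1,3)
q=Q[(Q[:,2]>.083)&(Q[:,2]<.1)]; print('box',cv2.minAreaRect((q[:,:2]*1000).astype(np.float32)),np.median(q[:,2]))
Q=P[195:220,140:170].reshape(-1,3);q=Q[Q[:,2]>.035]
print('handle',len(q),q.mean(0),cv2.minAreaRect((q[:,:2]*1000).astype(np.float32)))
# mouth grill plane
Q=P[140:175,230:265].reshape(-1,3);q=Q[Q[:,2]>.15];m=q.mean(0);u,s,vt=np.linalg.svd(q-m);n=vt[2]*np.sign(vt[2][2]);print('plane',m,n,np.degrees(np.arccos(n[2])),np.degrees(np.arctan2(n[1],n[0])))
# ring ears
Q=P[180:230,318:368].reshape(-1,3);q=Q[(Q[:,2]>.045)];d=q[:,:2]-[.4903,-.274]
print('ears',np.sort(np.degrees(np.arctan2(d[:,1],d[:,0]))).round(0).tolist())
s=manip.get_state();M=R.from_rotvec(s['eef_rot']).as_matrix();print('tool',M.round(3).tolist())
W=manip.camera_model('wrist');T=np.array(W['T']);print('cam in tool',np.round(M.T@T[:3,:3],3).tolist(),(M.T@(T[:3,3]-s['ee_pos'])).round(4),np.array(W['K']).round(1).tolist())
```

```text
box ((631.3958129882812, 31.986557006835938), (203.2835693359375, 198.7683868408203), 11.100639343261719) 0.08916034353778768
handle 37 [0.49314296 0.32731161 0.08013361] ((443.85699462890625, 176.60687255859375), (356.9842224121094, 24.5352783203125), 71.9563980102539)
plane [0.62197021 0.03047456 0.18479575] [0.25217701 0.96582829 0.0598538 ] 86.56857870011311 75.36680718254453
ears [-149.0, -149.0, -146.0, -145.0, -143.0, -142.0, -139.0, -135.0, -134.0, -129.0, -127.0, -126.0, -124.0, -122.0, -116.0, -116.0, -62.0, -59.0, -57.0, -56.0, -54.0, -51.0, -49.0, -46.0, -42.0, -42.0, -38.0, -35.0, -33.0, -31.0, -30.0, -25.0, 30.0, 32.0, 33.0, 35.0, 39.0, 39.0, 44.0, 45.0, 49.0, 51.0, 53.0, 56.0, 61.0, 61.0, 112.0, 112.0, 112.0, 112.0, 112.0, 112.0, 112.0, 112.0, 112.0, 117.0, 120.0, 123.0, 125.0, 129.0, 133.0, 133.0, 137.0, 138.0, 140.0, 141.0, 144.0, 149.0, 150.0, 154.0]
tool [[0.413, -0.001, 0.911], [-0.911, 0.001, 0.413], [-0.001, -1.0, -0.0]]
cam in tool [[1.0, 0.001, 0.001], [0.0, 0.284, -0.959], [-0.001, 0.959, 0.284]] [-0.0003 -0.121   0.0721] [[272.2, 0.0, 255.1], [0.0, 272.2, 197.1], [0.0, 0.0, 1.0]]
```

{"api": "carry_out", "payload": {"steps": [[[237,905,-80,0,0,0,85],[237,905,-80,0,0,0,85],[237,905,-80,0,0,0,85],[237,905,-80,0,0,0,85],[237,905,-80,0,0,0,85],[237,905,-80,0,0,0,85],[237,905,-80,0,0,0,85],[237,905,-80,0,0,0,85],[237,905,-80,0,0,0,85],[237,905,-80,0,0,0,85],[237,905,-80,0,0,0,85],[237,905,-80,0,0,0,85]]]}}

```text
time_s: 1.3
ee_pos: [0.4095, 0.0111, 0.2021]
eef_rot: [-1.381, 0.89, -0.891]
force: [1.8, 0.6, 0.2]
opening: 0.993
```

{"api": "carry_out", "payload": {"steps": [[[85,325,-30,0,0,0,85],[85,325,-30,0,0,0,85],[85,325,-30,0,0,0,85],[85,325,-30,0,0,0,85],[85,325,-30,0,0,0,85],[85,325,-30,0,0,0,85],[85,325,-30,0,0,0,85],[85,325,-30,0,0,0,85],[85,325,-30,0,0,0,85],[85,325,-30,0,0,0,85]]]}}

```text
time_s: 2.3
ee_pos: [0.4948, 0.3328, 0.172]
eef_rot: [-1.382, 0.891, -0.892]
force: [0.0, 0.8, 0.1]
opening: 0.996
```

```bash
cat >> h.py <<'E'
def st():
    s=manip.get_state(); return np.array(s['ee_pos']),R.from_rotvec(s['eef_rot']).as_matrix(),s
E
python3 - <<'E'
from h import *
p,d=grab('wrist'); cv2.imwrite('pics/w1.png',cv2.resize(p,None,fx=1.5,fy=1.5,interpolation=cv2.INTER_CUBIC))
pos,M,s=st(); print(pos,M.round(3).tolist(),s['qpos'])
P=cloud(load('wrist')).reshape(-1,3)
near=P[(np.hypot(P[:,0]-.495,P[:,1]-.335)<.05)]
print(np.histogram(near[:,2],bins=np.arange(-.01,.06,.005))[0])
q=near[(near[:,2]>.036)&(near[:,2]<.05)]; print('handle',len(q),q.mean(0),cv2.minAreaRect((q[:,:2]*1000).astype(np.float32)))
q=near[(near[:,2]>.005)&(near[:,2]<.012)];print('disk',len(q),q.mean(0),cv2.minEnclosingCircle((q[:,:2]*1000).astype(np.float32)))
print('bench',np.median(near[np.hypot(near[:,0]-.495,near[:,1]-.335)>.042][:,2]))
E
```

```text
[0.49503066 0.33255809 0.17224806] [[0.411, 0.0, 0.911], [-0.911, -0.001, 0.411], [0.001, -1.0, -0.0]] [ 0.01463148  0.46907453 -0.87900421  1.60644881  0.37736697  1.24573056
 -2.08064553]
[   0  725 2651 2345   65   27   28   26   27   34  289   50    0]
handle 363 [0.4994342  0.33691845 0.04368718] ((498.5738830566406, 336.4109802246094), (12.52839469909668, 25.799205780029297), 38.25563430786133)
disk 2399 [0.50053032 0.33725283 0.00856899] ((498.2530212402344, 336.4293212890625), 33.113616943359375)
bench 0.18887513340245435
```

View pics/w1.png

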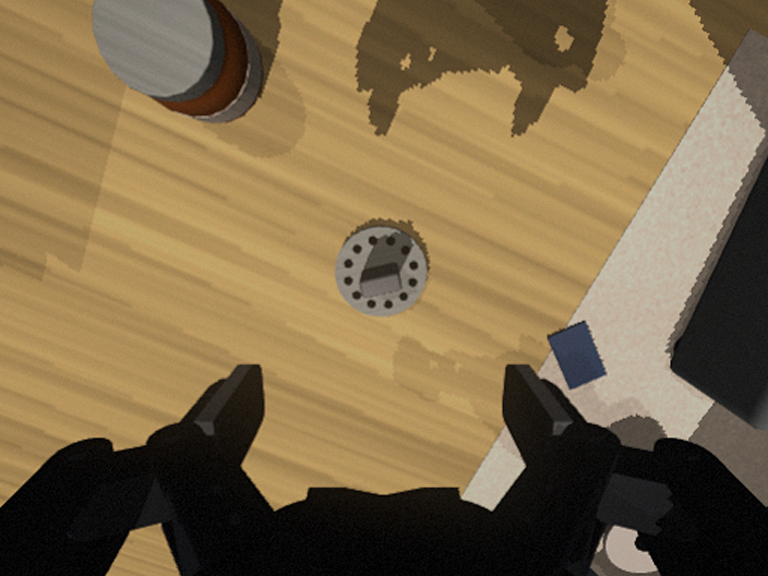

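{"api": "carry_out", "payload": {"steps": [[[3.4,3.8,-30,0,0,1.815,50],[3.4,3.8,-60,0,0,1.815,50],[3.4,3.8,-60,0,0,1.815,50],[3.4,3.8,-60,0,0,1.815,50],[3.4,3.8,-60,0,0,1.815,50],[3.4,3.8,-60,0,0,1.815,50],[3.4,3.8,-60,0,0,1.815,50],[3.4,3.8,-60,0,0,1.815,50],[3.4,3.8,-60,0,0,1.815,50],[3.4,3.8,-60,0,0,1.815,50],[3.4,3.8,-60,0,0,1.815,50],[3.4,3.8,-60,0,0,1.815,50]]]}}

```text
time_s: 3.55
ee_pos: [0.4988, 0.3361, 0.1126]
eef_rot: [-1.51, -0.517, 0.515]
force: [-1.0, 0.3, 0.1]
opening: 0.586
```

Run:
```python
from h import *
pos,M,s=st(); print(pos,M.round(4).tolist(),s['qpos'],s['force'],'xaz',np.degrees(np.arctan2(M[1,0],M[0,0])))
```

```text
[0.49881539 0.33613442 0.11259725] [[0.7906, 0.0014, -0.6124], [0.6124, -0.0012, 0.7906], [0.0004, -1.0, -0.0018]] [ 0.18004341  0.71454974 -1.17621581  1.64112692  0.68995985  1.26201168
 -0.47366111] [-1.02739522  0.28726168  0.07349524] xaz 37.75996067033426
```

{"api": "carry_out", "payload": {"steps": [[[-0.4,0.3,-40,0,0,0,50],[-0.4,0.3,-70,0,0,0,50],[-0.4,0.3,-77.5,0,0,0.01,50],[-0.4,0.3,-77.5,0,0,0.01,50],[-0.4,0.3,-77.5,0,0,0.01,0],[-0.4,0.3,-77.5,0,0,0.01,0],[-0.4,0.3,-77.5,0,0,0.01,0],[-0.4,0.3,-77.5,0,0,0.01,0],[-0.4,0.3,-77.5,0,0,0.01,0],[-0.4,0.3,-77.5,0,0,0.01,0],[-0.4,0.3,-77.5,0,0,0.01,0]]], "grip_force": 50}}

```text
time_s: 4.65
ee_pos: [0.4984, 0.3387, 0.0363]
eef_rot: [-1.507, -0.522, 0.519]
force: [-0.6, -1.3, 8.9]
opening: 0.131
```

```bash
cat >> h.py <<'E'
def frame(az_a=191.1,tilt=26,roll=0,zdown=False):
    t,z=np.radians(tilt),np.radians(az_a)
    a=np.array([np.sin(t)*np.cos(z),np.sin(t)*np.sin(z),np.cos(t)])
    h=np.array([np.cos(z-np.pi/2),np.sin(z-np.pi/2),0])  # horizontal, perp to a
    y=-a; x=np.cross(y,h); M=np.stack([x,y,h],1)
    return a,R.from_rotvec(a*np.radians(roll)).as_matrix()@M
def delta(tp,TM):
    pos,M,s=st(); rv=R.from_matrix(TM@M.T).as_rotvec()
    print('shift mm',(1000*(tp-pos)).round(1),'rot',rv.round(4),'deg',np.degrees(np.linalg.norm(rv)).round(1),'q',np.round(s['qpos'],2));
E
python3 - <<'E'
from h import *
a,M=frame(); print(a,M.round(3).tolist())
m=np.array([.622,.031,.185]); t=m+a*.10-M[:,2]*.07; print(t); delta(t,M)
E
```

```text
[-0.43017039 -0.08439608  0.89879405] [[0.882, 0.43, -0.193], [0.173, 0.084, 0.981], [0.438, -0.899, 0.0]]
[ 0.5924595  -0.04613009  0.2748794 ]
shift mm [  94.1 -384.9  238.6] rot [ 0.1902 -0.4142 -0.4628] deg 37.2 q [ 0.13  0.8  -1.1   1.69  0.77  1.15 -0.52]
```

{"api": "carry_out", "payload": {"steps": [[[0,0,10,0,0,0,0],[0,0,50,0,0,0,0],[0,0,100,0,0,0,0],[0,0,150,0,0,0,0],[0,0,200,0,0,0,0],[0,0,245,0,0,0,0],[94,-385,245,0.19,-0.414,-0.463,0],[94,-385,245,0.19,-0.414,-0.463,0],[94,-385,245,0.19,-0.414,-0.463,0],[94,-385,245,0.19,-0.414,-0.463,0],[94,-385,245,0.19,-0.414,-0.463,0],[94,-385,245,0.19,-0.414,-0.463,0]]]}}

```text
time_s: 5.85
ee_pos: [0.533, 0.1646, 0.2843]
eef_rot: [-1.488, -0.499, -0.072]
force: [-1.8, 1.8, -2.1]
opening: 0.131
```

Run:
```python
from h import *
a,M=frame()
m=np.array([.622,.031,.185]); t=m+a*.10-M[:,2]*.07; delta(t,M); print(st()[2]['opening'],st()[2]['force'])
```

```text
shift mm [  59.4 -210.7   -9.4] rot [ 0.0179 -0.083  -0.0842] deg 6.9 q [ 1.08 -0.12 -1.36  1.85 -0.13  0.95  0.03]
0.1314761859177926 [-1.83919184  1.76589841 -2.05405304]
```

{"api": "carry_out", "payload": {"steps": [[[59,-211,-5,0.018,-0.083,-0.084,0],[59,-211,-5,0.018,-0.083,-0.084,0],[59,-211,-5,0.018,-0.083,-0.084,0],[59,-211,-5,0.018,-0.083,-0.084,0],[59,-211,-5,0.018,-0.083,-0.084,0],[59,-211,-5,0.018,-0.083,-0.084,0],[59,-211,-5,0.018,-0.083,-0.084,0]]]}}

```text
time_s: 6.55
ee_pos: [0.5916, -0.0447, 0.2796]
eef_rot: [-1.491, -0.501, -0.2]
force: [1.8, 1.1, -0.2]
opening: 0.133
```

Run:
```python
from h import *
p,d=grab('wrist'); cv2.imwrite('pics/w2.png',cv2.resize(p,None,fx=1.5,fy=1.5,interpolation=cv2.INTER_CUBIC))
a,M=frame(); m=np.array([.622,.031,.185]); t=m+a*.10-M[:,2]*.07; delta(t,M)
P=cloud(load('wrist')).reshape(-1,3)
q=(P-m)@np.stack([a,M[:,0],M[:,2]],1)  # axis coord, x, z
r=np.hypot(q[:,1],q[:,2]); k=(r<.06)&(abs(q[:,0])<.05)
print(np.histogram(q[k,0],bins=np.arange(-.05,.02,.004)))
```

```text
shift mm [ 0.8 -2.2 -4.8] rot [ 0.0004 -0.0022 -0.0046] deg 0.3 q [ 1.15  0.03 -1.08  1.84 -0.12  0.85  0.32]
(array([   0,    0,    0,    0,    0,    6,  808,  233,  326,  945, 5288,
       2151,  424,    0,    0,    0,    0]), array([-0.05 , -0.046, -0.042, -0.038, -0.034, -0.03 , -0.026, -0.022,
       -0.018, -0.014, -0.01 , -0.006, -0.002,  0.002,  0.006,  0.01 ,
        0.014,  0.018]))
```

View pics/w2.png

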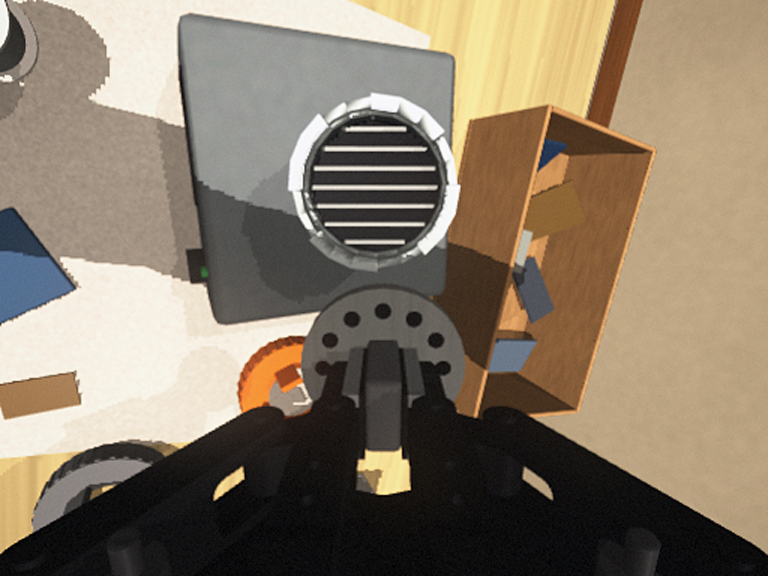

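```bash
cat >> h.py <<'E'
def plane(q):
    for _ in range(4):
        m=q.mean(0); n=np.linalg.svd(q-m,full_matrices=False)[2][2]; n*=np.sign(n[2]); e=(q-m)@n; q=q[abs(e)<max(2.2*np.std(e),.0006)]
    return m,n,np.std(e),len(q)
E
python3 - <<'E'
from h import *
c=load('wrist'); P=cloud(c).reshape(-1,3); a,M=frame(); m=np.array([.622,.031,.185])
B=np.stack([a,M[:,0],M[:,2]],1)
for it in range(3):
    q=(P-m)@B; r=np.hypot(q[:,1],q[:,2])
    f=plane(P[(r<.030)&(q[:,0]>-.0115)&(q[:,0]<-.005)])
    rim=P[(r<.042)&(r>.0335)&(q[:,0]>-.0025)&(q[:,0]<.004)]
    g=plane(rim)
    for n,(mm,nn,e,l) in(('floor',f),('rim',g)): print(n,mm.round(4),'tilt',np.degrees(np.arccos(nn[2])).round(2),'az',np.degrees(np.arctan2(nn[1],nn[0])).round(1),e.round(5),l)
    # circle fit on rim points
    qq=q[(r<.042)&(r>.0335)&(q[:,0]>-.0025)&(q[:,0]<.004)]
    A=np.c_[2*qq[:,1:],np.ones(len(qq))]; s=np.linalg.lstsq(A,(qq[:,1:]**2).sum(1),rcond=None)[0]; rr=np.sqrt(s[2]+s[0]**2+s[1]**2)
    (cx,cy),er=cv2.minEnclosingCircle((qq[:,1:]*1000).astype(np.float32))
    print('circle',s[:2]*1000,rr*1000,'enc',cx,cy,er,'ax',np.median(qq[:,0])*1000)
    m=m+B@np.array([np.median(qq[:,0]),s[0],s[1]])
print('mouth',m, 'floor-axial',((f[0]-m)@a))
q=(P-m)@B; r=np.hypot(q[:,1],q[:,2]); th=np.degrees(np.arctan2(q[:,2],q[:,1]))%360
k=(r>.0415)&(r<.046)&(q[:,0]>-.03)
for t in range(0,360,6):
    w=k&(th>=t)&(th<t+6); print(t,w.sum(),np.round(np.median(q[w,0])*1000,1) if w.sum() else None,end=' | ')
np.savez('mouth.npz',m=m,a=a)
G=np.zeros((440,440,3),np.uint8); H=np.zeros((440,440),np.uint8)
uu=(220+q[:,1]*3600).astype(int);vv=(220-q[:,2]*3600).astype(int)
ok=(uu>=2)&(uu<436)&(vv>=2)&(vv<436)&(q[:,0]<.01)&(q[:,0]>-.04)
for u,v,h,cl in zip(uu[ok],vv[ok],q[ok,0],c['p'].reshape(-1,3)[ok]): G[v-2:v+3,u-2:u+3]=cl; H[v-2:v+3,u-2:u+3]=int(np.clip((h+.03)/.034*255,0,255))
cv2.imwrite('pics/m2.png',np.hstack([cv2.resize(G,(390,390)),cv2.resize(cv2.applyColorMap(H,cv2.COLORMAP_JET),(390,390))]))
E
```

```text
floor [0.6248 0.0323 0.1788] tilt 25.79 az -168.7 0.00061 4058
rim [0.6333 0.0487 0.1898] tilt 25.98 az -169.0 0.00032 348
circle [-1.56679635 -1.03671699] 40.285602165685866 enc -0.014289431273937225 -0.019188208505511284 41.97378921508789 ax -2.0357677675750807
floor [0.6247 0.0312 0.178 ] tilt 25.99 az -168.9 0.0003 1689
rim [0.6286 0.0433 0.1864] tilt 25.88 az -169.1 0.0007 812
circle [-0.85364536 -0.70432846] 40.36390015211705 enc -0.00748027628287673 -0.0032427534461021423 41.98655700683594 ax -0.575567213745282
floor [0.6249 0.0307 0.1776] tilt 25.91 az -168.9 0.00024 674
rim [0.6243 0.0373 0.1838] tilt 25.89 az -169.0 0.00072 816
circle [-0.47515241 -0.42447074] 40.3254545166728 enc 0.005086787045001984 -0.0034580049104988575 41.99195861816406 ax -0.05506640876740455
mouth [0.62101006 0.02859898 0.18133411] floor-axial -0.005245661883431362
0 29 -9.9 | 6 23 -10.4 | 12 24 -9.9 | 18 30 -10.6 | 24 27 -10.0 | 30 26 -10.0 | 36 29 -0.6 | 42 27 -0.1 | 48 34 0.3 | 54 33 0.2 | 60 31 0.2 | 66 33 0.0 | 72 36 -0.0 | 78 34 0.2 | 84 33 0.3 | 90 31 -9.5 | 96 32 -10.0 | 102 33 -10.1 | 108 34 -9.9 | 114 34 -9.9 | 120 31 -10.3 | 126 41 -0.8 | 132 37 0.2 | 138 37 0.2 | 144 35 0.2 | 150 36 0.2 | 156 35 0.5 | 162 32 0.5 | 168 32 0.3 | 174 30 0.6 | 180 28 -0.4 | 186 22 -9.9 | 192 20 -9.6 | 198 20 -9.8 | 204 19 -9.9 | 210 17 -9.7 | 216 28 0.2 | 222 27 0.4 | 228 28 0.5 | 234 29 0.3 | 240 27 -0.0 | 246 62 72.5 | 252 90 78.8 | 258 89 79.1 | 264 104 79.1 | 270 83 79.2 | 276 84 79.2 | 282 80 79.0 | 288 85 78.9 | 294 79 77.1 | 300 25 -10.3 | 306 23 0.1 | 312 29 -0.0 | 318 29 0.1 | 324 29 0.0 | 330 27 -0.0 | 336 30 -0.1 | 342 29 -0.2 | 348 27 -0.3 | 354 31 -0.0 |
```

View pics/m2.png

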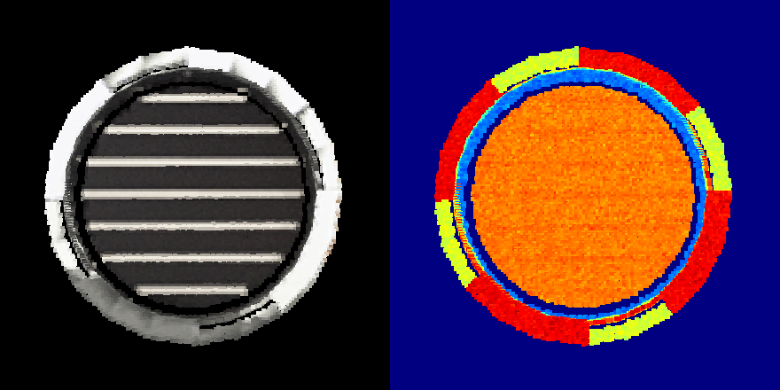

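Run:
```python
from h import *
c=load('wrist'); P=cloud(c).reshape(-1,3); col=c['p'].reshape(-1,3).mean(1); d=c['d'].reshape(-1); z=np.load('mouth.npz'); m=z['m']; a,M=frame()
B=np.stack([a,M[:,0],M[:,2]],1); q=(P-m)@B; r=np.hypot(q[:,1],q[:,2])*1000; th=np.degrees(np.arctan2(q[:,2],q[:,1]))%360
for lo,hi in((50,80),(97,117),(140,170),(190,210)):
  print(lo)
  for x in np.arange(28,50,1): 
    w=(r>=x)&(r<x+1)&(th>lo)&(th<hi)&(q[:,0]<.02); 
    if w.sum(): print(x,w.sum(),(np.percentile(q[w,0],[10,50,90])*1000).round(1),col[w].mean().round(),end=' | ')
  print()
print((d[(np.arange(d.size)//512>60)&(np.arange(d.size)//512<180)]==0).sum())
```

```text
50
28 25 [-5.2 -4.4 -3.5] 40.0 | 29 24 [-5.  -4.4 -3.4] 63.0 | 30 30 [-5.2 -4.  -3.3] 82.0 | 31 25 [-5.  -4.1 -3.2] 122.0 | 32 29 [-5.6 -4.3 -3. ] 113.0 | 33 21 [-5.2 -4.4 -3.4] 91.0 | 34 1 [-5.6 -5.6 -5.6] 179.0 | 35 9 [-22.1 -21.8 -21.2] 43.0 | 36 28 [-22.6 -21.9 -21.1] 42.0 | 37 31 [-23.  -21.6 -21. ] 36.0 | 38 114 [-21.  -12.4   0.1] 106.0 | 39 49 [-13.3  -0.1   0.7] 171.0 | 40 40 [-0.6 -0.   1.3] 216.0 | 41 34 [-1.  -0.1  0.9] 235.0 | 42 44 [-0.9  0.   0.6] 242.0 | 43 41 [-0.9  0.2  1.1] 246.0 | 44 43 [-1.   0.2  1. ] 249.0 | 45 21 [-0.8  0.2  0.7] 248.0 | 
97
28 16 [-5.3 -4.2 -3. ] 44.0 | 29 19 [-5.2 -4.  -3. ] 85.0 | 30 17 [-5.1 -4.  -3.4] 161.0 | 31 18 [-4.8 -4.2 -3.3] 182.0 | 32 22 [-4.9 -4.  -3.3] 143.0 | 33 18 [-4.9 -4.5 -3.9] 76.0 | 34 4 [-5.3 -5.1 -4.4] 31.0 | 36 13 [-22.3 -21.8 -21.1] 30.0 | 37 18 [-22.7 -21.8 -21. ] 37.0 | 38 43 [-22.4 -19.4  -9.8] 75.0 | 39 63 [-17.4  -7.9  -0.5] 122.0 | 40 1 [-9. -9. -9.] 99.0 | 41 19 [-11.1  -9.7  -9.3] 162.0 | 42 24 [-11.1 -10.   -9.4] 230.0 | 43 29 [-10.6  -9.7  -8.8] 236.0 | 44 26 [-10.7 -10.   -9.1] 226.0 | 45 20 [-10.6 -10.1  -
[... 434 characters left out ...]
[-0.4  0.4  1.1] 248.0 | 43 38 [-0.7  0.3  1. ] 248.0 | 44 44 [-0.6  0.2  1.1] 248.0 | 45 37 [-0.2  0.4  1. ] 249.0 | 46 17 [-0.8  0.6  1. ] 250.0 | 
190
28 16 [-4.9 -4.1 -3.1] 88.0 | 29 14 [-5.  -4.  -3.4] 83.0 | 30 16 [-4.6 -4.  -3.1] 99.0 | 31 14 [-5.  -4.  -3.2] 69.0 | 32 17 [-4.9 -3.9 -3.2] 88.0 | 33 17 [-4.5 -4.  -3.3] 87.0 | 34 18 [-5.  -4.  -3.4] 63.0 | 35 3 [-3.8 -3.6 -3.5] 66.0 | 38 10 [-22.5 -21.9 -21.5] 59.0 | 39 41 [-21.9 -18.6  -9.6] 113.0 | 40 72 [-19.4  -7.   -1.2] 114.0 | 42 6 [-10.   -9.8  -9. ] 208.0 | 43 21 [-10.6  -9.7  -8.8] 231.0 | 44 21 [-10.4  -9.7  -9. ] 240.0 | 45 19 [-10.7 -10.   -9.1] 246.0 | 46 19 [-10.4  -9.8  -9.3] 235.0 | 47 2 [-10.9 -10.8 -10.7] 214.0 | 
266
```

Run:
```python
from h import *
from scipy.optimize import least_squares
c=load('wrist'); P=cloud(c).reshape(-1,3); z=np.load('mouth.npz'); m=z['m']; a,M=frame()
B=np.stack([a,M[:,0],M[:,2]],1); q=(P-m)@B*1000
r=np.hypot(q[:,1],q[:,2]); th=np.degrees(np.arctan2(q[:,2],q[:,1]))%360
def edge(sel,lo,hi):
    pts=[]
    for t in range(0,360,3):
        w=sel&(th>=t)&(th<t+3)&(r>lo)&(r<hi)
        if w.sum()>3: i=np.where(w)[0][np.argmax(r[w])]; pts.append(q[i,1:])
    return np.array(pts)
def circ(p,R0=None):
    f=(lambda x:np.hypot(*(p-x[:2]).T)-(x[2] if R0 is None else R0)); s=least_squares(f,[0,0,40],loss='soft_l1',f_scale=.4); return s.x.round(2),np.std(f(s.x)).round(2),len(p)
rb=abs(q[:,0])<1.5
print('ribs',circ(edge(rb,40,50)),circ(edge(rb,40,50),46.5))
print('ledge',circ(edge(abs(q[:,0]+10)<1.5,40,50)))
print('grill',circ(edge(abs(q[:,0]+4.2)<1.5,28,37)),circ(edge(abs(q[:,0]+4.2)<1.5,28,37),34.5))
# held disk
pos,_,s=st(); t=M.T@(P-pos).T*1000; t=t.T
k=(t[:,1]>15)&(t[:,1]<45)&(np.hypot(t[:,0],t[:,2])<45)&(abs(t[:,0])<40)&(t[:,2]>8)
print(np.histogram(t[k,1],bins=np.arange(15,45,2)))
kk=k&(t[:,2]>18); mm,nn,e,l=plane(P[kk]); print('disk normal.a',np.degrees(np.arccos(nn@a)),nn.round(3),e,l,'depth',np.median(t[kk,1]))
aa=np.degrees(np.arctan2(t[:,2],t[:,0])); rr=np.hypot(t[:,0],t[:,2]); pts=[]
for x in range(15,166,3):
    w=kk&(aa>=x)&(aa<x+3)
    if w.sum()>3: i=np.where(w)[0][np.argmax(rr[w])]; pts.append(t[i,[0,2]])
pts=np.array(pts); f=lambda x:np.hypot(*(pts-x[:2]).T)-33
s2=least_squares(f,[0,0]); print('disk centre tool x,z',s2.x,np.std(f(s2.x)))
print('ctr free',circ(pts))
```

```text
ribs (array([-0.57, -0.51, 45.9 ]), np.float64(0.3), 75) (array([-0.63, -0.5 , 40.  ]), np.float64(0.31), 75)
ledge (array([-0.67, -0.45, 45.85]), np.float64(0.41), 50)
grill (array([-0.6 , -0.44, 34.2 ]), np.float64(0.25), 120) (array([-0.61, -0.42, 40.  ]), np.float64(0.25), 120)
(array([  66,   39,   27,   30,   24,  271, 2493,  162,   68,   68,   27,
          0,    0,    0]), array([15, 17, 19, 21, 23, 25, 27, 29, 31, 33, 35, 37, 39, 41, 43]))
disk normal.a 2.5854101199418844 [-0.437 -0.04   0.899] 0.0006539953916335707 1302 depth 27.94212380801087
disk centre tool x,z [-0.28418469 -2.44796982] 0.10846432571919493
ctr free (array([-0.28, -2.1 , 32.69]), np.float64(0.1), 36)
```

Run:
```python
from h import *
c=load('wrist'); P=cloud(c).reshape(-1,3); z=np.load('mouth.npz'); a,M0=frame(191.0)
B=np.stack([a,frame()[1][:,0],frame()[1][:,2]],1)
m=z['m']+B@np.array([4.2,-.6,-.47])/1000; print('rim',m); np.savez('mouth.npz',m=m,a=a)
pos,M,s=st(); t=(P-pos)@M*1000
k=(abs(t[:,1]-27.9)<2.5)&(np.hypot(t[:,0],t[:,2]+2.4)<31)&((abs(t[:,0])>17)|(t[:,2]>12))&(np.hypot(t[:,0],t[:,2])>10)
A=np.c_[t[k][:,[0,2]],np.ones(k.sum())]; y=t[k,1]
for _ in range(4):
    co=np.linalg.lstsq(A,y,rcond=None)[0]; e=y-A@co; g=abs(e)<1.2; A,y=A[g],y[g]
print('y = %.4f x + %.4f z + %.2f'%tuple(co),len(y),np.std(e), 'z range',A[:,1].min(),A[:,1].max())
off=np.array([-.28,35.9,-2.45])/1000
for h in(.02,-.0085): print(h); delta(m+h*a-M0@off,M0)
```

```text
rim [0.61876403 0.02768264 0.18484602]
y = 0.0019 x + -0.0012 z + 27.87 2981 0.536010135383778 z range -16.862488079581823 28.44291921674457
0.02
shift mm [  2.8  69.4 -44.5] rot [ 0.0004 -0.0022 -0.0063] deg 0.4 q [ 1.15  0.03 -1.08  1.84 -0.12  0.85  0.32]
-0.0085
shift mm [ 15.1  71.8 -70.1] rot [ 0.0004 -0.0022 -0.0063] deg 0.4 q [ 1.15  0.03 -1.08  1.84 -0.12  0.85  0.32]
```

{"api": "carry_out", "payload": {"steps": [[[3,40,-15,0,-0.002,-0.006,0],[3,69,-35,0,-0.002,-0.006,0],[3,69.4,-44.5,0,-0.002,-0.006,0],[3,69.4,-44.5,0,-0.002,-0.006,0],[3,69.4,-44.5,0,-0.002,-0.006,0],[3,69.4,-44.5,0,-0.002,-0.006,0]]]}}

```text
time_s: 7.2
ee_pos: [0.5952, 0.0228, 0.2359]
eef_rot: [-1.495, -0.498, -0.209]
force: [0.7, -0.5, -1.8]
opening: 0.13
```

Run:
```python
from h import *
z=np.load('mouth.npz'); m=z['m']; a,M0=frame(191.0); off=np.array([-.28,35.9,-2.45])/1000
for h in(.02,.004,-.0085,-.0105): print(h); delta(m+h*a-M0@off,M0)
print(st()[2]['force'])
```

```text
0.02
shift mm [-0.8  2.7 -0.7] rot [0.0007 0.001  0.0031] deg 0.2 q [ 1.02  0.09 -1.13  1.91  0.06  0.74  0.06]
0.004
shift mm [  6.1   4.  -15.1] rot [0.0007 0.001  0.0031] deg 0.2 q [ 1.02  0.09 -1.13  1.91  0.06  0.74  0.06]
-0.0085
shift mm [ 11.5   5.  -26.3] rot [0.0007 0.001  0.0031] deg 0.2 q [ 1.02  0.09 -1.13  1.91  0.06  0.74  0.06]
-0.0105
shift mm [ 12.4   5.2 -28.1] rot [0.0007 0.001  0.0031] deg 0.2 q [ 1.02  0.09 -1.13  1.91  0.06  0.74  0.06]
[ 0.65343223 -0.4510683  -1.75320478]
```

{"api": "carry_out", "payload": {"steps": [[[-0.8,2.7,-0.7,0,0.001,0.003,0],[3,3.4,-8,0,0.001,0.003,0],[6.1,4,-15.1,0,0.001,0.003,0],[6.1,4,-15.1,0,0.001,0.003,0]]]}}

```text
time_s: 7.6
ee_pos: [0.6008, 0.0273, 0.2193]
eef_rot: [-1.493, -0.498, -0.204]
force: [-0.4, 0.5, -0.4]
opening: 0.131
```

Run:
```python
from h import *
z=np.load('mouth.npz'); m=z['m']; a,M0=frame(191.0); off=np.array([-.28,35.9,-2.45])/1000
for h in(.004,-.0085,-.0105): print(h); delta(m+h*a-M0@off,M0)
print(st()[2]['force'])
```

```text
0.004
shift mm [ 0.6 -0.5  1.5] rot [-0.0004 -0.002  -0.0007] deg 0.1 q [ 0.97  0.14 -1.12  1.91  0.14  0.72 -0.  ]
-0.0085
shift mm [ 6.   0.5 -9.7] rot [-0.0004 -0.002  -0.0007] deg 0.1 q [ 0.97  0.14 -1.12  1.91  0.14  0.72 -0.  ]
-0.0105
shift mm [  6.8   0.7 -11.5] rot [-0.0004 -0.002  -0.0007] deg 0.1 q [ 0.97  0.14 -1.12  1.91  0.14  0.72 -0.  ]
[-0.37196003  0.52099717 -0.44039866]
```

{"api": "carry_out", "payload": {"steps": [[[2,-0.2,-1.5,0,-0.002,0,0],[3.5,0,-4.5,0,-0.002,0,0],[5,0.3,-7.5,0,-0.002,0,0],[6,0.5,-9.7,0,-0.002,0,0],[6.4,0.6,-10.6,0,-0.002,0,0],[6.4,0.6,-10.6,0,-0.002,0,0]]]}}

```text
time_s: 8.2
ee_pos: [0.6072, 0.0281, 0.2097]
eef_rot: [-1.494, -0.501, -0.205]
force: [-9.6, -1.3, 10.3]
opening: 0.129
```

Run:
```python
from h import *
z=np.load('mouth.npz'); m=z['m']; a,M0=frame(191.0); off=np.array([-.28,35.9,-2.45])/1000
pos,M,s=st(); u=pos+M@off-m; print('axial',u@a*1000,'x,z',(u@M0)[[0,2]]*1000,'F',s['force'],s['force']@a,s['wrist_torque'])
```

```text
axial -8.636461076882641 x,z [0.52629646 0.1458483 ] F [-9.55560127 -1.28292045 10.27175424] 13.451439639607187 [-0.2639375   1.77432213 -0.05096274]
```

{"api": "carry_out", "payload": {"steps": [[[0,0,0,0,0,0,40],[0,0,0,0,0,0,40],[0,0,0,0,0,0,40],[0,0,0,0,0,0,40],[-6,-1,13,0,0,0,40],[-15,-3,31,0,0,0,40],[-30,-6,63,0,0,0,60],[-43,-50,90,0,0,0,80],[-43,-78,90,0,0,0,85],[-43,-78,90,0,0,0,85],[-43,-78,90,0,0,0,85]]]}}

```text
time_s: 9.3
ee_pos: [0.5643, -0.0502, 0.2992]
eef_rot: [-1.493, -0.5, -0.206]
force: [0.6, 0.7, -0.4]
opening: 0.999
```

```bash
cat > chk.py <<'E'
from h import *
c=load('wrist'); P=cloud(c).reshape(-1,3); z=np.load('mouth.npz'); m=z['m']; a,M=frame(191.0)
B=np.stack([a,M[:,0],M[:,2]],1); q=(P-m)@B*1000; r=np.hypot(q[:,1],q[:,2])
k=(r<36)&(abs(q[:,0]+.5)<5); print('disk hist',np.histogram(q[k,0],bins=np.arange(-5.5,5,1))[0])
mm,nn,e,l=plane(P[k]); print('disk top axial',((mm-m)@a*1000).round(2),'tilt err deg',np.degrees(np.arccos(nn@a)).round(2),nn.round(3),e.round(5),l,'enc',cv2.minEnclosingCircle(q[k&(abs(q[:,0]-(mm-m)@a*1000)<1.2)][:,1:].astype(np.float32)))
k=(r<25)&(q[:,0]>30)&(q[:,0]<42); print('handle top',np.median(q[k,0]),cv2.minAreaRect(q[k][:,1:].astype(np.float32)))
k=(r>41)&(r<46)&(abs(q[:,0]+4)<2); print('ribs axial',np.median(q[k,0]))
E
python3 - <<'E'
from h import *
print(st()[0],st()[2]['qpos'])
p,d=grab('wrist'); cv2.imwrite('pics/w3.png',cv2.resize(p,None,fx=1.4,fy=1.4,interpolation=cv2.INTER_CUBIC))
import chk
E
```

```text
[ 0.56425811 -0.05023732  0.29917649] [ 1.20455238 -0.10445612 -1.04006081  1.86952517 -0.30096407  0.91076281
  0.47447147]
disk hist [   0    0   13  283 1585 1603  281   15    0    0]
disk top axial -0.5 tilt err deg 0.33 [-0.425 -0.084  0.901] 0.0006 3549 enc ((0.8597131967544556, 0.5747056603431702), 32.95546340942383)
handle top 35.23473665259854 ((0.8859272003173828, 0.3883371353149414), (11.896930694580078, 25.75823974609375), 0.03656246140599251)
ribs axial -4.025208351814864
```

View pics/w3.png

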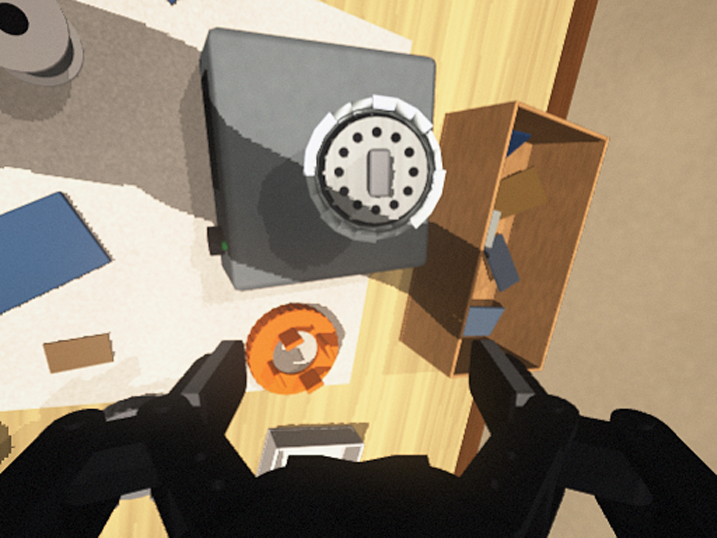

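Run:
```python
from h import *
x=np.array([np.cos(-np.pi/4),np.sin(-np.pi/4),0]); y=np.array([0,0,-1.]); M=np.stack([x,y,np.cross(x,y)],1)
delta(np.array([.4905,-.274,.18]),M)
c=load('wrist'); P=cloud(c).reshape(-1,3); z=np.load('mouth.npz'); m=z['m']; a,M=frame(191.0)
B=np.stack([a,M[:,0],M[:,2]],1); q=(P-m)@B*1000; r=np.hypot(q[:,1],q[:,2]); th=np.degrees(np.arctan2(q[:,2],q[:,1]))%360
k=(r>41.5)&(r<46)&(q[:,0]>-18)&(q[:,0]<0); rib=q[:,0]>-9
# best gap angle fit
best=[]
for g in np.arange(0,90,.5):
    d=(th-g+45)%90-45; pred=abs(d)>18; best.append((pred[k]==rib[k]).mean())
best=np.array(best); print('gap',np.arange(0,90,.5)[best>best.max()-.002],best.max())
```

```text
shift mm [ -73.8 -224.9 -119. ] rot [ 0.1377  0.4523 -0.9616] deg 61.4 q [ 1.2  -0.1  -1.04  1.87 -0.3   0.91  0.47]
gap [20.] 0.9938650306748467
```

{"api": "carry_out", "payload": {"steps": [[[-74,-60,0,0.138,0.452,-0.962,85],[-74,-120,0,0.138,0.452,-0.962,85],[-74,-225,-30,0.138,0.452,-0.962,85],[-74,-225,-119,0.138,0.452,-0.962,85],[-74,-225,-119,0.138,0.452,-0.962,85],[-74,-225,-119,0.138,0.452,-0.962,85],[-74,-225,-119,0.138,0.452,-0.962,85],[-74,-225,-119,0.138,0.452,-0.962,85],[-74,-225,-119,0.138,0.452,-0.962,85],[-74,-225,-119,0.138,0.452,-0.962,85]]]}}

```text
time_s: 10.35
ee_pos: [0.4911, -0.2736, 0.1813]
eef_rot: [-1.484, 0.608, -0.613]
force: [0.3, 0.3, -0.2]
opening: 0.999
```

Run:
```python
from h import *
from scipy.optimize import least_squares
pos,M,s=st(); print(pos,s['qpos'].round(2) if hasattr(s['qpos'],'round') else s['qpos'])
p,d=grab('wrist'); cv2.imwrite('pics/w4.png',cv2.resize(p,None,fx=1.4,fy=1.4,interpolation=cv2.INTER_CUBIC))
P=cloud(load('wrist')).reshape(-1,3)*1000; P=P[np.hypot(P[:,0]-490.5,P[:,1]+274)<70]
print(np.histogram(P[:,2],bins=np.arange(-5,70,5)))
fl=P[abs(P[:,2]-25)<2.5]; (cx,cy),rr=cv2.minEnclosingCircle(fl[:,:2].astype(np.float32)); print('flange',cx,cy,rr,np.median(fl[:,2]))
e=P[(P[:,2]>54)&(P[:,2]<63)]; print('ears top',np.median(e[:,2]),len(e))
for g in range(4):
    dd=e[:,:2]-[cx,cy]; az=np.degrees(np.arctan2(dd[:,1],dd[:,0]))%360; w=e[(az//90)==g]
    if len(w)>10: print(g,len(w),cv2.minAreaRect(w[:,:2].astype(np.float32)))
```

```text
[ 0.4911336  -0.27355217  0.18130388] [ 1.16  0.38 -0.89  1.69  0.31  1.22 -0.58]
(array([1073, 4711,   21,   23,   28, 1254, 3492,   81,   77,   71,   87,
         93,  499,   71]), array([-5,  0,  5, 10, 15, 20, 25, 30, 35, 40, 45, 50, 55, 60, 65]))
flange 493.50006103515625 -277.401611328125 53.123504638671875 25.45998014035858
ears top 59.132438515167365 584
0 152 ((514.64404296875, -255.49256896972656), (5.571829319000244, 19.168725967407227), 45.97596740722656)
1 147 ((472.4579772949219, -256.2181396484375), (19.850990295410156, 5.820335388183594), 43.576351165771484)
2 142 ((473.150146484375, -298.2926940917969), (5.726997375488281, 19.43669319152832), 44.92071533203125)
3 143 ((515.0988159179688, -297.99896240234375), (19.838790893554688, 6.052355766296387), 45.261207580566406)
```

View pics/w4.png

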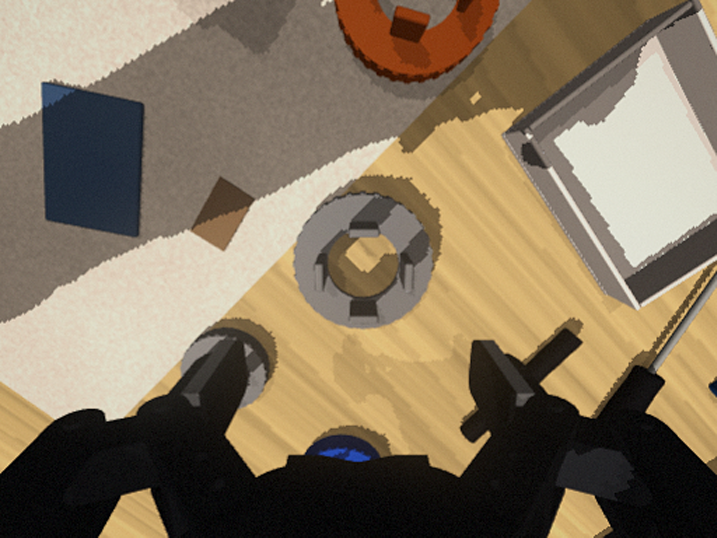

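{"api": "carry_out", "payload": {"steps": [[[2.6,-3.5,-40,0,0,0,85],[2.6,-3.5,-80,0,0,0,85],[2.6,-3.5,-95,0,0,0,85],[2.6,-3.5,-95,0,0,0,85],[2.6,-3.5,-95,0,0,0,85]]]}}

```text
time_s: 10.9
ee_pos: [0.4937, -0.2784, 0.0871]
eef_rot: [-1.483, 0.612, -0.616]
force: [0.2, 0.8, 0.3]
opening: 0.991
```

Run:
```python
from h import *
x=np.array([np.cos(-np.pi/4),np.sin(-np.pi/4),0]); y=np.array([0,0,-1.]); M=np.stack([x,y,np.cross(x,y)],1)
delta(np.array([.4937,-.2771,.044]),M)
```

```text
shift mm [ -0.    1.3 -43.1] rot [0.0017 0.002  0.    ] deg 0.1 q [ 1.11  0.49 -0.83  1.76  0.41  1.06 -0.65]
```

{"api": "carry_out", "payload": {"steps": [[[0,1.3,-25,0.0017,0.002,0,85],[0,1.3,-43,0.0017,0.002,0,85],[0,1.3,-43,0.0017,0.002,0,85],[0,1.3,-43,0.0017,0.002,0,85],[0,1.3,-43,0.0017,0.002,0,40],[0,1.3,-43,0.0017,0.002,0,40],[0,1.3,-43,0.0017,0.002,0,40],[0,1.3,-43,0.0017,0.002,0,40],[0,1.3,-43,0.0017,0.002,0,40],[0,1.3,-43,0.0017,0.002,0,40]]], "grip_force": 60}}

```text
time_s: 11.9
ee_pos: [0.4938, -0.2773, 0.0437]
eef_rot: [-1.482, 0.615, -0.614]
force: [-0.9, 0.2, 7.1]
opening: 0.755
```

Run:
```python
from h import *
pos,M,s=st(); print(pos,s['opening']*85.4,s['force'],s['wrist_torque'],'ring ctr in tool',(np.array([.4937,-.2771,0])-pos)@M*1000)
a,T=frame(191.0,roll=20); m=np.load('mouth.npz')['m']
# hover: ring underside 25mm outside rim
delta(m+a*(.025+.044),T)
```

```text
[ 0.49377677 -0.27732588  0.0437355 ] 64.47283239081666 [-0.91321449  0.2265947   7.0568999 ] [0.28095967 0.34782567 0.04047832] ring ctr in tool [-0.20930266 43.73549039  0.11911583]
shift mm [ 95.3 299.2 203.1] rot [-0.2216 -0.4352  1.303 ] deg 79.7 q [ 1.08  0.55 -0.8   1.79  0.46  1.   -0.69]
```

{"api": "carry_out", "payload": {"steps": [[[0,0,10,0,0,0,40],[0,0,50,0,0,0,40],[0,0,100,0,0,0,40],[0,0,150,0,0,0,40],[0,0,200,0,0,0,40],[0,20,250,-0.222,-0.435,1.303,40],[40,60,260,-0.222,-0.435,1.303,40],[60,100,260,-0.222,-0.435,1.303,40],[82,150,260,-0.222,-0.435,1.303,40],[82,200,260,-0.222,-0.435,1.303,40],[82,200,260,-0.222,-0.435,1.303,40],[82,200,260,-0.222,-0.435,1.303,40]]]}}

```text
time_s: 13.1
ee_pos: [0.575, -0.0728, 0.3026]
eef_rot: [-1.576, -0.446, -0.108]
force: [-0.6, -0.1, -0.5]
opening: 0.764
```

Run:
```python
from h import *
pos,M,s=st(); print(pos,s['opening']*85.4,s['force'])
a,T=frame(191.0,roll=20); m=np.load('mouth.npz')['m']
delta(m+a*(.055+.044),T)
```

```text
[ 0.57503496 -0.07275903  0.30260612] 65.23964734297093 [-0.59859037 -0.14597623 -0.50871264]
shift mm [  1.1  92.2 -28.8] rot [-0.0505 -0.1078  0.3114] deg 19.1 q [ 1.3   0.06 -1.25  1.76  0.03  1.01  0.27]
```

{"api": "carry_out", "payload": {"steps": [[[1,50,0,-0.05,-0.108,0.311,40],[1,92,-10,-0.05,-0.108,0.311,40],[1,92,-28,-0.05,-0.108,0.311,40],[1,92,-28,-0.05,-0.108,0.311,40],[1,92,-28,-0.05,-0.108,0.311,40]]]}}

```text
time_s: 13.6
ee_pos: [0.5758, 0.0146, 0.2748]
eef_rot: [-1.537, -0.765, 0.048]
force: [0.7, -0.7, -1.0]
opening: 0.765
```

```bash
cat > held.py <<'E'
from h import *
from scipy.optimize import least_squares
p,d=grab('wrist'); pos,M,s=st()
P=cloud(load('wrist')).reshape(-1,3); t=(P-pos)@M*1000
k=(abs(t[:,1]-19)<4)&(t[:,2]>5)&(np.hypot(t[:,0],t[:,2])<58)&(np.hypot(t[:,0],t[:,2])>28)
A=np.c_[t[k][:,[0,2]],np.ones(k.sum())]; y=t[k,1]
for _ in range(5):
    co=np.linalg.lstsq(A,y,rcond=None)[0]; e=y-A@co; g=abs(e)<1.3; A,y=A[g],y[g]
print('flange y=%.4f x %+.4f z %+.2f'%tuple(co),len(y),np.std(e).round(2))
q=A[:,:2]; aa=np.degrees(np.arctan2(q[:,1],q[:,0])); rr=np.hypot(*q.T); pts=[]
for x in range(20,160,3):
    w=(aa>=x)&(aa<x+3)
    if w.sum()>3: pts.append(q[w][np.argmax(rr[w])])
pts=np.array(pts); f=lambda x:np.hypot(*(pts-x[:2]).T)-x[2]
r=least_squares(f,[0,0,53],loss='soft_l1',f_scale=.4); print('ring centre tool x,z,R',r.x.round(2),np.std(f(r.x)).round(2),len(pts))
k=(t[:,1]<-10)&(t[:,1]>-22)&(t[:,2]>20)&(t[:,2]<40)&(abs(t[:,0])<15)
if k.sum()>5: print('z ear',np.median(t[k],0),cv2.minAreaRect(t[k][:,[0,2]].astype(np.float32)))
E
python3 - <<'E'
import held
from h import *
a,T=frame(191.0,roll=20); m=np.load('mouth.npz')['m']; delta(m+a*(.055+.044),T)
cv2.imwrite('pics/w5.png',cv2.resize(load('wrist')['p'],None,fx=1.4,fy=1.4,interpolation=cv2.INTER_CUBIC))
E
```

```text
flange y=0.0013 x +0.0002 z +18.64 8407 0.55
ring centre tool x,z,R [-0.26  1.32 51.94] 0.47 47
z ear [ -0.37957689 -14.98277771  32.00790631] ((-0.5889101028442383, 31.187774658203125), (6.363988399505615, 19.793109893798828), 89.77960205078125)
shift mm [-0.1  5.  -1.4] rot [-0.0046 -0.0018  0.0138] deg 0.8 q [ 1.31 -0.08 -1.3   1.89 -0.21  0.83  0.62]
```

View pics/w5.png

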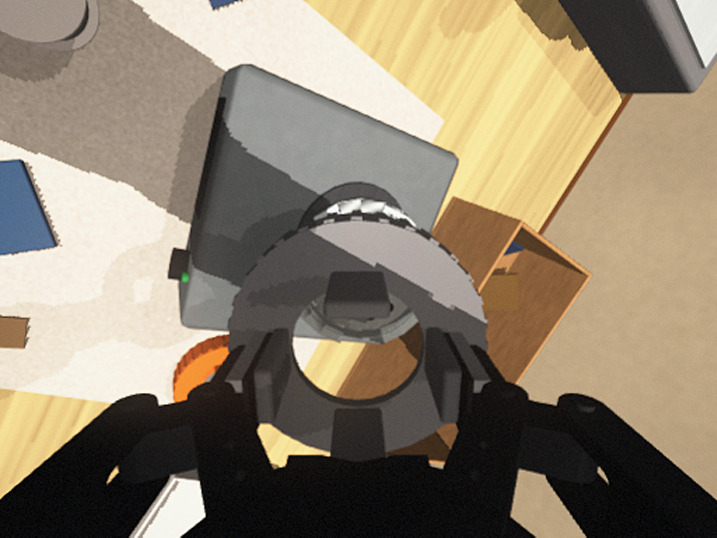

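```bash
cat > go.py <<'E'
from h import *
import sys
off=np.array([-.3,43.6,.8])/1000
a,_=frame(191.0); m=np.load('mouth.npz')['m']
def where():
    pos,M,s=st(); u=pos+M@off-m; _,T=frame(191.0); v=u@T
    F=np.array(s['force']); x=M[:,0]@T; 
    print('t',round(s['time_s'],2),'underside',round(u@a*1000,2),'lat x,z',(v[[0,2]]*1000).round(2),'roll',np.degrees(np.arctan2(x[2],x[0])).round(1),'tilt',np.degrees(np.arccos(-M[:,1]@a)).round(2),'Fax',round(F@a,1),'Flat',np.round(F@T,1)[[0,2]],'Tax',np.round(np.array(s['wrist_torque'])@a,2),'op',round(s['opening']*85.4,1),'q',np.round(s['qpos'],2))
def to(h,roll=20):
    _,T=frame(191.0,roll=roll); delta(m+a*h/1000-T@off,T)
E
python3 - <<'E'
from go import *
where(); to(50); to(10)
E
```

```text
t 13.65 underside 57.03 lat x,z [-0.76 -4.31] roll 19.2 tilt 0.11 Fax -1.4 Flat [-1.1  0.2] Tax -0.01 op 65.3 q [ 1.31 -0.08 -1.3   1.89 -0.21  0.83  0.62]
shift mm [ 2.9  4.9 -6. ] rot [-0.0046 -0.0018  0.0138] deg 0.8 q [ 1.31 -0.08 -1.3   1.89 -0.21  0.83  0.62]
shift mm [ 20.1   8.2 -42. ] rot [-0.0046 -0.0018  0.0138] deg 0.8 q [ 1.31 -0.08 -1.3   1.89 -0.21  0.83  0.62]
```

{"api": "carry_out", "payload": {"steps": [[[3,5,-6,-0.005,-0.002,0.014,40],[3,5,-6,-0.005,-0.002,0.014,40],[9,6,-19,-0.005,-0.002,0.014,40],[15,7,-31,-0.005,-0.002,0.014,40],[20,8,-42,-0.005,-0.002,0.014,40],[20,8,-42,-0.005,-0.002,0.014,40],[20,8,-42,-0.005,-0.002,0.014,40]]]}}

```text
time_s: 14.35
ee_pos: [0.596, 0.0232, 0.2329]
eef_rot: [-1.535, -0.779, 0.059]
force: [-0.4, 0.5, -1.5]
opening: 0.76
```

Run:
```python
from go import *
where(); to(2); to(-12)
```

```text
t 14.35 underside 9.75 lat x,z [-0.33  0.6 ] roll 20.1 tilt 0.08 Fax -1.2 Flat [-1.   0.6] Tax 0.01 op 64.9 q [ 1.18  0.16 -1.32  1.9   0.17  0.75  0.34]
shift mm [ 3.7  0.2 -6.8] rot [-0.0005 -0.0002 -0.0019] deg 0.1 q [ 1.18  0.16 -1.32  1.9   0.17  0.75  0.34]
shift mm [  9.8   1.3 -19.4] rot [-0.0005 -0.0002 -0.0019] deg 0.1 q [ 1.18  0.16 -1.32  1.9   0.17  0.75  0.34]
```

{"api": "carry_out", "payload": {"steps": [[[2,0,-3.5,0,0,-0.002,40],[3.7,0.2,-6.8,0,0,-0.002,40],[5,0.4,-9.6,0,0,-0.002,40],[6.3,0.7,-12.2,0,0,-0.002,40],[7.5,0.9,-14.6,0,0,-0.002,40],[7.5,0.9,-14.6,0,0,-0.002,40]]]}}

```text
time_s: 14.95
ee_pos: [0.6034, 0.0241, 0.2174]
eef_rot: [-1.536, -0.778, 0.059]
force: [-0.9, -0.2, -1.2]
opening: 0.765
```

Run:
```python
from go import *
where(); to(-14); to(-15)
```

```text
t 14.95 underside -7.43 lat x,z [-0.51  0.08] roll 20.0 tilt 0.03 Fax -0.6 Flat [-1.4  0. ] Tax -0.01 op 65.4 q [ 1.1   0.21 -1.27  1.91  0.25  0.73  0.27]
shift mm [ 3.3  0.5 -5.7] rot [ 0.0007 -0.0003 -0.0004] deg 0.0 q [ 1.1   0.21 -1.27  1.91  0.25  0.73  0.27]
shift mm [ 3.7  0.6 -6.6] rot [ 0.0007 -0.0003 -0.0004] deg 0.0 q [ 1.1   0.21 -1.27  1.91  0.25  0.73  0.27]
```

{"api": "carry_out", "payload": {"steps": [[[1.5,0.2,-2.5,0,0,0,40],[2.6,0.4,-4.6,0,0,0,40],[3.5,0.5,-6,0,0,0,40],[3.9,0.6,-7,0,0,0,40],[3.9,0.6,-7,0,0,0,40]]]}}

```text
time_s: 15.45
ee_pos: [0.6072, 0.0244, 0.2112]
eef_rot: [-1.538, -0.777, 0.059]
force: [-12.7, -1.8, 13.8]
opening: 0.765
```

Run:
```python
from go import *
where(); to(-14.2,10); to(-14.2,-16)
```

```text
t 15.45 underside -14.65 lat x,z [ 0.23 -0.42] roll 20.0 tilt 0.11 Fax 18.0 Flat [-5.5  0.6] Tax -0.04 op 65.3 q [ 1.06  0.23 -1.25  1.91  0.29  0.72  0.24]
shift mm [-0.6  0.2  0.2] rot [ 0.0769  0.0136 -0.1567] deg 10.0 q [ 1.06  0.23 -1.25  1.91  0.29  0.72  0.24]
shift mm [-0.9 -0.   0.1] rot [ 0.272   0.0512 -0.5647] deg 36.0 q [ 1.06  0.23 -1.25  1.91  0.29  0.72  0.24]
```

{"api": "carry_out", "payload": {"steps": [[[-0.5,0.2,0.2,0,0,0,40],[-0.5,0.2,0.2,0.0526,0.0103,-0.1098,40],[-0.5,0.2,0.2,0.1052,0.0206,-0.2196,40],[-0.6,0.2,0.2,0.1578,0.0309,-0.3294,40],[-0.7,0.1,0.2,0.2104,0.0412,-0.4392,40],[-0.7,0.1,0.2,0.2104,0.0412,-0.4392,40],[-0.7,0.1,0.2,0.2104,0.0412,-0.4392,40]]]}}

```text
time_s: 16.15
ee_pos: [0.6067, 0.025, 0.211]
eef_rot: [-1.469, -0.391, -0.304]
force: [0.3, 0.2, 0.3]
opening: 0.763
```

Run:
```python
from go import *
where(); to(-15.7,-18); to(-17.2,-28)
```

```text
t 16.15 underside -14.66 lat x,z [0.15 0.47] roll -7.7 tilt 0.03 Fax 0.1 Flat [0.5 0.1] Tax -0.03 op 65.2 q [ 0.99  0.19 -1.15  1.91  0.21  0.71 -0.19]
shift mm [ 0.3 -0.5 -1.1] rot [ 0.0773  0.0146 -0.1607] deg 10.3 q [ 0.99  0.19 -1.15  1.91  0.21  0.71 -0.19]
shift mm [ 0.8 -0.4 -2.5] rot [ 0.1524  0.0291 -0.3176] deg 20.3 q [ 0.99  0.19 -1.15  1.91  0.21  0.71 -0.19]
```

{"api": "carry_out", "payload": {"steps": [[[0.2,-0.4,-0.7,0.0526,0.0103,-0.1098,40],[0.6,-0.4,-1.7,0.1052,0.0206,-0.2196,40],[1,-0.3,-2.6,0.1578,0.0309,-0.3294,40],[1,-0.3,-2.6,0.1578,0.0309,-0.3294,40],[1,-0.3,-2.6,0.1578,0.0309,-0.3294,40]]]}}

```text
time_s: 16.65
ee_pos: [0.6076, 0.0246, 0.2083]
eef_rot: [-1.378, -0.096, -0.56]
force: [-0.9, -0.7, -1.2]
opening: 0.761
```

Run:
```python
from go import *
where(); to(-18.7,-38); to(-19.2,-44)
```

```text
t 16.65 underside -17.49 lat x,z [-0.06 -0.  ] roll -28.7 tilt 0.06 Fax -0.6 Flat [-1.5 -0.5] Tax -0.01 op 65.0 q [ 0.93  0.17 -1.08  1.91  0.18  0.7  -0.53]
shift mm [ 0.4  0.1 -1.1] rot [ 0.0701  0.0126 -0.1468] deg 9.3 q [ 0.93  0.17 -1.08  1.91  0.18  0.7  -0.53]
shift mm [ 0.5  0.2 -1.6] rot [ 0.1151  0.0213 -0.2409] deg 15.3 q [ 0.93  0.17 -1.08  1.91  0.18  0.7  -0.53]
```

{"api": "carry_out", "payload": {"steps": [[[0.2,0.1,-0.7,0.0376,0.0074,-0.0785,40],[0.5,0.1,-1.4,0.0752,0.0147,-0.157,40],[0.5,0.1,-1.4,0.0752,0.0147,-0.157,40],[0.7,0.1,-1.8,0.1,0.0196,-0.209,40],[0.7,0.1,-1.8,0.1,0.0196,-0.209,40]]]}}

```text
time_s: 17.15
ee_pos: [0.6083, 0.0246, 0.2065]
eef_rot: [-1.303, 0.094, -0.717]
force: [0.0, 0.2, -0.6]
opening: 0.76
```

Run:
```python
from go import *
where()
```

```text
t 17.15 underside -19.36 lat x,z [-0.05 -0.26] roll -42.1 tilt 0.07 Fax -0.6 Flat [-0.2  0.2] Tax -0.01 op 64.9 q [ 0.89  0.17 -1.04  1.91  0.17  0.69 -0.76]
```

{"api": "carry_out", "payload": {"steps": [[[0.1,0.1,-0.2,0.0226,0.0044,-0.047,40],[0.1,0.1,-0.2,0.0451,0.0088,-0.0943,40],[0.1,0.1,-0.2,0.0451,0.0088,-0.0943,40]]]}}

```text
time_s: 17.45
ee_pos: [0.6083, 0.0255, 0.2066]
eef_rot: [-1.268, 0.174, -0.783]
force: [-3.9, 1.5, 3.4]
opening: 0.76
```

Run:
```python
from go import *
where()
```

```text
t 17.45 underside -19.39 lat x,z [0.25 0.59] roll -47.8 tilt 0.07 Fax 4.6 Flat [-1.7  2.2] Tax 2.68 op 64.9 q [ 0.87  0.16 -1.02  1.91  0.16  0.69 -0.86]
```

{"api": "carry_out", "payload": {"steps": [[[0,-0.3,0,0.0226,0.0044,-0.047,40],[0,-0.3,0,0.0226,0.0044,-0.047,40]]]}}

```text
time_s: 17.65
ee_pos: [0.6075, 0.0243, 0.2059]
eef_rot: [-1.249, 0.219, -0.816]
force: [-10.2, -3.0, 6.4]
opening: 0.761
```

Run:
```python
from go import *
where()
import held
```

```text
t 17.65 underside -19.56 lat x,z [-1.06 -0.51] roll -50.8 tilt 0.22 Fax 10.4 Flat [-6.7 -1. ] Tax 2.99 op 65.0 q [ 0.87  0.16 -1.01  1.92  0.16  0.69 -0.9 ]
flange y=0.0026 x +0.0015 z +18.38 8700 0.54
ring centre tool x,z,R [-0.21  2.45 51.94] 0.51 47
z ear [ -3.91347543 -15.22722311  32.90442398] ((-3.6897706985473633, 32.09095001220703), (19.688980102539062, 6.466554164886475), 5.840982913970947)
```

{"api": "carry_out", "payload": {"steps": [[[0,0,0,-0.02,-0.004,0.042,85],[0,0,0,-0.02,-0.004,0.042,85],[0,0,0,-0.02,-0.004,0.042,85],[0,0,0,-0.02,-0.004,0.042,85],[-9,-2,18,0,0,0,85],[-20,-4,42,0,0,0,85],[-40,-8,85,0,0,0,85],[-47,-9,100,0,0,0,85],[-47,-9,100,0,0,0,85]]]}}

```text
time_s: 18.6
ee_pos: [0.5621, 0.0147, 0.3092]
eef_rot: [-1.245, 0.22, -0.826]
force: [0.2, 0.1, -0.9]
opening: 0.995
```

```bash
cat > fin.py <<'E'
from go import *
where(); p,d=grab('wrist'); P=cloud(load('wrist')).reshape(-1,3); _,T=frame(191.0); q=(P-m)@np.stack([a,T[:,0],T[:,2]],1)*1000; r=np.hypot(q[:,1],q[:,2])
k=(r>36)&(r<54)&(abs(q[:,0]-5.8)<5); mm,nn,e,l=plane(P[k]); print('flange top axial',((mm-m)@a*1000).round(2),'tilt err',np.degrees(np.arccos(nn@a)).round(2),l,'enc',cv2.minEnclosingCircle(q[k&(abs(q[:,0]-5.8)<1.5)][:,1:].astype(np.float32)))
k=(r<36)&(r>24)&(abs(q[:,0]-39.8)<3); th=np.degrees(np.arctan2(q[k,2],q[k,1]))%360
print('ear tops axial',np.median(q[k,0]).round(2))
for b in range(4):
    t=(th-315+360-0)%360//90==b
    if t.sum()>10: print(cv2.minAreaRect(q[k][t][:,1:].astype(np.float32)),t.sum())
k=(r<20)&(q[:,0]>30)&(q[:,0]<42); print('handle top',np.median(q[k,0]),k.sum()); k=(r>15)&(r<25)&(abs(q[:,0]+.5)<3); print('disk top',np.median(q[k,0]),k.sum())
E
python3 -c "
import fin
from h import *
cv2.imwrite('pics/w6.png',cv2.resize(load('wrist')['p'],None,fx=1.4,fy=1.4,interpolation=cv2.INTER_CUBIC))"
```

```text
t 18.6 underside 93.67 lat x,z [ 2.83 -1.31] roll -51.3 tilt 0.27 Fax -0.9 Flat [-0.2  0.1] Tax -0.01 op 85.0 q [ 1.05 -0.15 -1.01  1.87 -0.28  0.91 -0.57]
flange top axial 5.78 tilt err 0.26 3866 enc ((-0.6899104118347168, -0.10600017011165619), 52.98922348022461)
ear tops axial 39.54
((24.69297981262207, 0.43740272521972656), (45.103519439697266, 10.699822425842285), 89.7799301147461) 168
((-0.2034893035888672, 24.58684730529785), (45.679840087890625, 10.382468223571777), 0.5969223976135254) 177
((-24.777856826782227, 0.40781402587890625), (10.321856498718262, 44.8934211730957), 1.3863855600357056) 155
((-0.32543182373046875, -24.40906524658203), (45.06155014038086, 9.136051177978516), 0.8540098071098328) 154
handle top 35.246594832399445 419
disk top -0.3832158567033818 979
```

View pics/w6.png

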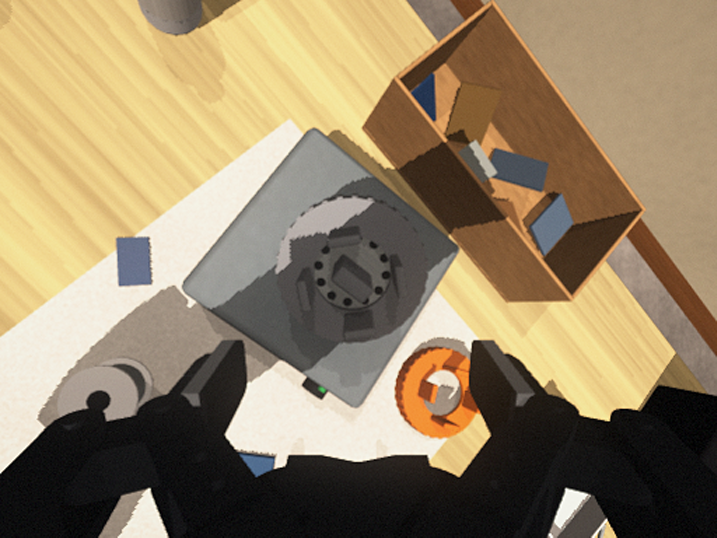

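Run:
```python
from go import *
P=cloud(load('wrist')).reshape(-1,3); _,T=frame(191.0); q=(P-m)@np.stack([a,T[:,0],T[:,2]],1)*1000; q[:,1]+=.3; r=np.hypot(q[:,1],q[:,2])
k=(r<35)&(r>26)&(abs(q[:,0]-39.6)<1.5); th=np.degrees(np.arctan2(q[k,2],q[k,1]))
for c in(-135,-45,45,135): w=abs((th-c+180)%360-180)<30; print(c,((th[w].min()+th[w].max())/2).round(1),w.sum())
o=load('top')['p'].copy(); n,_=grab('top'); cv2.imwrite('pics/top_end.png',cv2.resize(n,None,fx=1.5,fy=1.5,interpolation=cv2.INTER_CUBIC))
```

```text
-135 -132.0 141
-45 -42.4 149
45 47.5 163
135 137.1 144
```

View pics/top_end.png

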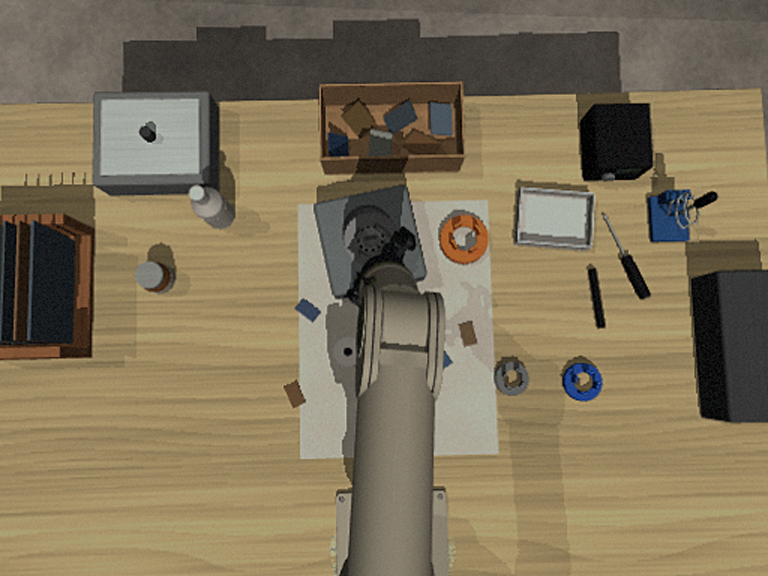

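```bash
python3 -c "
from bench import manip; print(manip.job_done(), manip.get_state()['time_s'])"
```

```text
the job is handed in; nothing more can be done
the job is handed in; nothing more can be done
```

The filter disk is fully home in the mouth, handle outwards. The large grey ring is over it, screwed clockwise to its stop. I handed the job in after about 19 s on the robot's clock, with the gripper open and clear of everything.

**Filter:** After release its top sat 0.5 mm below the rim, which is the value for fully home, and its tilt error was 0.3°.

**Ring:** The wrist camera showed the gaps, so the lugs dropped straight through without a search. The final turn reached a hard stop at about 3 N m. The last look showed:
- **Depth:** the flange is 5.8 mm outside the rim, as it should be when home, and tilted 0.3°.
- **Turn:** the ears are 62° clockwise from the gap angle, within the 54 to 71° range.

**Other things:** In the last top view the bystanders looked unmoved. The arm hid part of the glass piece and the spool, so I could not check those two completely.

**Disagreements:** The ring slipped about 6° between the pads against the stop. Just before release its angle read about 45° past the mouth reference, against 42° in the last picture. Either the ring sprang back a little or that is measuring error. The flange height still reads home.

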